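# Nest the wedge-shaped parts trays

## Task

Stack both loose wedge-shaped trays in the tray that is fixed in the cradle: turn each so that its outline matches the tray below and it sinks fully home, one in the other, in whichever order you like. One lies on the bench; the other is in the low bay, where only its wide end can be got at; the cradle's backplate leaves no finger room at that end, so it will have to be taken again by another edge on the way. Do not drop the trays, leave the bin, the can and the brush where they are, and let go of everything at the end.

Things in the scene. Friction and masses are not known exactly. Their poses are not given: they have to be found in the camera images.
- tray_a: Tray on the open bench, any yaw. Plain silver metal, trapezoid from above: WIDE end at local -x, NARROW end at +x, symmetric about x. Outside 139 mm long, 108 wide at the wide end, 54 at the narrow; 48 high, 0.16 kg. Origin: middle of length, underside of its two skid bars. Open mouth; upright rim 3 mm thick all round, z 35 to 48 mm, with a ledge below it and sloping walls: pinch the rim from above.
- tray_b: Tray of the same shape as tray_a and same axes; starts in the low bay, on the bench, wide end (-x) outwards. Middle of the rim's thickness, both trays: wide end at x = -68 mm, narrow end at x = +68, sides at y = +-(40 - 0.2 x); a side's outward normal is turned 0.197 rad from +-y towards +x. Pinching only the top 11 mm of the rim keeps the fingertips off the ledge and off the rim of a tray below.
- tray_a_narrow (a point): Point of tray_a near its narrow end, at local (65, 0, 0) mm; axes as the tray.
- tray_b_narrow (a point): Point of tray_b near its narrow end, at local (65, 0, 0) mm; axes as the tray.
- bay: Fixed low steel bay, open to local -x (towards the robot), no floor; origin on the bench within 6 mm of tray_b's at first. Cheeks: inner faces y = +-61 mm, 10 thick, x -60 to 90, 56 high. Deck: x -18 to 90, z 56 to 64, a board on it to 71. Back wall x = 80. About 50 mm of the tray's wide end lies open from above. Drawn 120 mm along -x it is clear of the deck and mid-sides clear of the cheeks.
- cradle: Fixed stacking cradle: base plate 170 x 130 x 6 mm, on it a fixed tray of the same shape. Origin at the plate's underside, below that tray's origin; local x as the fixed tray's: +x to its narrow end. Upright backplate 90 mm wide, top at z = 98 mm, inner face at x = -74.5 mm, 5 mm off the wide end's rim.
- nest (a point): Origin of the fixed tray in the cradle (underside of its skids, 6 mm above the cradle's origin), axes as the cradle. A tray fully home has its origin 17 mm above that of the tray below, same yaw, side play about 2.7 mm; the sloping walls guide it in from up to about 8 mm off. So the loose trays end 17 and 34 mm above this point.
- nest_narrow (a point): Point of the fixed tray near its narrow end, 65 mm along +x from nest, same height.
- bin: Bystander: small grey open box 100 x 80 x 40 mm with steel pins, origin at its underside.
- can: Bystander: plain steel can, 60 mm diameter, 85 mm high, origin at its underside.
- brush: Bystander: hand brush 170 mm long lying on the bench.
Not all that is in view belongs to the job. What is shaped like the tray_b but green or red is not meant.

How it is judged:
At the end, for the whole second after the job is handed in: Both loose trays are nested in the cradle's tray in either order: origins 17 and 34 mm above the fixed tray's (14.5 to 20 and 31 to 37.5 mm), within 7 mm of it sideways, their narrow ends within 10 mm of the fixed tray's narrow end sideways, level within 0.05 rad, at rest and released (((z of tray_a in the frame of nest between 0.0145 and 0.02 m and z of tray_b in the frame of nest between 0.031 and 0.0375 m) or (z of tray_b in the frame of nest between 0.0145 and 0.02 m and z of tray_a in the frame of nest between 0.031 and 0.0375 m)) and horizontal distance between each of tray_a, tray_b and nest below 0.007 m and horizontal distance between each of tray_a_narrow, tray_b_narrow and nest_narrow below 0.01 m and angle between each of tray_a, tray_b's own z axis and vertical below 0.05 rad and linear speed of each of tray_a, tray_b below 0.02 m/s); the robot touches nothing.
It fails at once if tray_a is dropped: it moves faster than 0.6 m/s with no finger on it (linear speed of tray_a above 0.6 m/s and contact force between the fingers and tray_a below 0.05 N).
It fails at once if tray_b is dropped: it moves faster than 0.6 m/s with no finger on it (linear speed of tray_b above 0.6 m/s and contact force between the fingers and tray_b below 0.05 N).
It fails at once if the bin is moved more than 30 mm (distance of bin from where it was at the start of the episode above 0.03 m).
It fails at once if the can is moved more than 30 mm (distance of can from where it was at the start of the episode above 0.03 m).
It fails at once if the brush is moved more than 30 mm (distance of brush from where it was at the start of the episode above 0.03 m).
It also fails if it takes over 72 s, if anything falls off the work surface, if the arm or the gripper's body presses on something with over 40 N, if the wrist force passes 120 N, or if a joint passes its speed limit or range.

## Robot

A 7-joint arm with a two-finger parallel gripper is mounted at the origin on the work surface. World frame = base frame: x ahead of the robot, y to its left, z up, the work surface at z = 0. Lengths are in m, angles in rad, forces in N, time in s.
With the tool pointing down it reaches from about 0.425 to 0.875 m from the base axis. Payload 8.4 kg.
Tool frame: the origin (TCP) lies where the fingers leave the gripper's body, on its centre line; the fingertips stand 70 mm ahead of it and the grasp point (between the pads) lies 51 mm ahead of it; x points along the fingers, z is the direction in which the jaws open and shut, and the axes are right-handed (so a half turn about x gives the same grasp; the last joint's range is limited). The gripper opens to 87 mm and grips with 3 to 60 N. Pads are 19 mm wide; open, the fingers measure 117 mm over their backs; the gripper's body (75 mm by 190 mm) begins 51 mm behind the grasp point.
Start: joints at [1.207, 0.333, 0.04, 1.465, -0.013, 1.343, -0.059], TCP at [0.17, -0.627, 0.292] pointing down, gripper open.
Joint ranges: [-2.58, 2.58], [-0.38, 2.09], [-1.3, 1.39], [0.25, 2.4], [-1.5, 4.64], [0.08, 2.09], [-2.65, 2.65]. Speed limits (rad/s): [2.22, 2.22, 2.79, 2.79, 3.14, 3.14, 3.14].

## Interface

Orientations are given as a rotation vector (axis times angle).
In Python, from workcell import telemetry, grab_frame, order, spotter gives the robot as it stands.
- The arm moves only by the shell command python3 -m pendant 'ROWS' [OPENING] [FORCE]. ROWS is text: rows parted by semicolons, each of 6 numbers parted by spaces: the shift along the tool's x, y, z in mm, then the turn, a rotation vector about the tool's x, y, z in rad. In form: tx ty tz ax ay az; .... A call has 1 to 20 rows; each row shifts and turns the commanded pose from where the row before left it, along the tool's axes as they then stand; what a row does not reach is not made up. A row lasts 1/10 s, in which the tool goes at most 50 mm and 8.59 degrees, less where a joint would pass 70% of its speed; a pose out of reach is approached as far as the arm can. A call is refused whole if a number of a shift passes 50 or a number of a turn 0.15, either way. A call with a gripper value outside its range is refused whole. OPENING is the gripper command: -1 is fully open, 1 is shut, values between are in proportion, set as the call begins (- or left out, the last holds). The fingers move at their own pace and stop on an object; FORCE is the grip in N (left out, the last holds). Time passes only in rows, so rows that do not move let the fingers close. It gives the time, the measured TCP pose, the force and the opening at its end, in the units of the state.
- telemetry.read_state(): the state, without advancing time (a new reading comes with each control period).
- grab_frame(name): name is "scene" or "top"; returns a dict with "pixels" (420x560x3 uint8, red, green, blue), "z_map" (420x560 float32, m along the optical axis (not along the pixel's ray), 0 where there is no reading), "intrinsics" (3x3 intrinsics, pixels), "extrinsics" (4x4, takes a point from camera to world coordinates). Camera axes: x right, y down, z forward; pixel columns grow to the right and rows downward; lengths in m; the calibration is good to about 2 mm. A picture is of the moment at which its call begins.
- order.job_done(): hands the job in, once; it reports no verdict.
Trained networks look in the newest picture that a camera, given by its name, has taken for a name from the list of things; names that differ only in an ending like _2 or _b are one class to them, and where a whole thing is asked for, a point or a joint stands for the part that bears it (a point fixed in the world has none). Each returns a list of dicts, best first, with "score" (0 to 1); they miss things now and then, are a little off and sometimes report something else, mostly with a low value. They report only what shows in the picture. A call takes as long as a camera call. They do not tell look-alikes from the thing itself.
- spotter.recognise(label, camera): "bbox" ([centre column, centre row, width, height] in pixels, round what is visible of it).
- spotter.cut_out(label, camera): "pixels" (420x560 bool, what is visible of it) and "bbox" ([centre column, centre row, width, height] in pixels, round what is visible of it).
The state is a dict: "clock": time; "joints": joint angles; "dq": joint speeds; "tau": joint torques, N m; "ee_pos": TCP position; "eef_rot": TCP orientation; "ft_force": force on the tool from outside, world axes, zero at the start; "moment": the same for the moment, N m; "width": finger opening in m.
Only numpy, scipy, OpenCV 4.12 (cv2) and the standard library are available. Lean on these libraries where they do the work, as an engineer would, in place of code of your own. Each camera call takes 0.05 s, during which the arm holds its last target.

## Working session

There is one attempt and no reset: what is moved stays moved. The work goes in short steps, Python scripts to look and compute and a shell command to move; the robot and the scene stay as the last step left them, time stands still between calls to the robot, and variables do not carry over. Pictures are saved under pics/ and viewed, and the job is handed in when it is done.

```bash
ls; mkdir -p pics; python3 - <<'E'
from workcell import telemetry, grab_frame
import cv2,numpy as np
print(telemetry.read_state())
for n in("scene","top"):
    f=grab_frame(n); cv2.imwrite(f"pics/{n}0.png",f["pixels"][:,:,::-1]); np.savez(f"/tmp/{n}0.npz",**f)
    print(n,f["intrinsics"],f["extrinsics"])
E
```

```text
pics
{'clock': 0.0, 'joints': array([ 1.20677063,  0.33388664,  0.03983125,  1.46626735, -0.01340463,
        1.34328292, -0.05850193]), 'dq': array([ 6.14701365e-04, -1.45614461e-03, -1.06971766e-03, -7.96630801e-04,
       -7.50663661e-04,  5.14132653e-05, -4.05229287e-04]), 'tau': array([ 1.49812072e-04, -6.56370735e+01,  1.33550461e+00, -4.03813148e+01,
       -5.96270850e-02,  4.44357970e-02,  1.81773030e-04]), 'ee_pos': array([ 0.17004425, -0.62699789,  0.29137619]), 'eef_rot': array([ 1.01284825,  1.32426176, -1.01136959]), 'ft_force': array([0.11620594, 0.49641692, 0.22130295]), 'moment': array([ 0.01631725,  0.01856477, -0.00821448]), 'width': 0.08657354618281707}
scene [[466.78150861   0.         275.86662669]
 [  0.         466.78150861 210.55686283]
 [  0.           0.           1.        ]] [[ 0.00637222  0.70279281 -0.71136606  1.5229368 ]
 [ 0.99989667  0.00468898  0.01358926 -0.03077715]
 [ 0.01288602 -0.71137914 -0.70269031  1.0423195 ]
 [ 0.          0.          0.          1.        ]]
top [[486.29114822   0.         281.43625038]
 [  0.         486.29114822 216.07371252]
 [  0.           0.           1.        ]] [[-0.00521328 -0.98374105  0.17951701  0.27995735]
 [-0.99982424  0.00189481 -0.01865204  0.00727205]
 [ 0.01800862 -0.1795827  -0.98357803  1.38691739]
 [ 0.          0.          0.          1.        ]]
```

View pics/scene0.png

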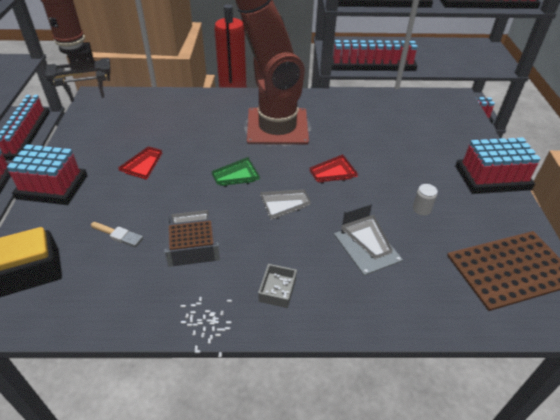

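View pics/top0.png

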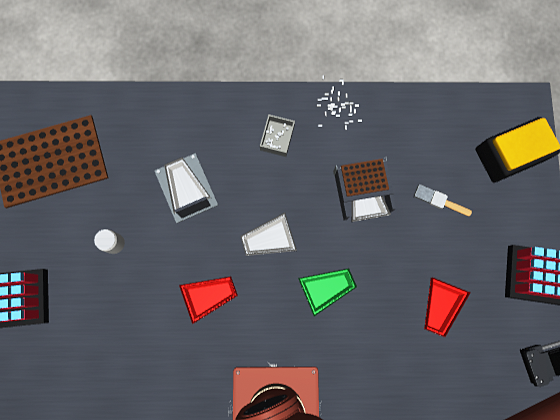

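Candidates in top view: silver tray on the bench (268,237) is tray_a. Silver tray end in the bay (370,207) is tray_b. Look-alikes: red (209,298), red (446,306), green (328,290) and the fixed tray in the cradle (185,187). I choose the silver ones and check them in a close crop.

```bash
cat > h.py <<'E'
import numpy as np,cv2
from scipy.spatial.transform import Rotation as R
def cloud(f):
    K=f["intrinsics"];T=f["extrinsics"];z=f["z_map"]
    v,u=np.mgrid[:z.shape[0],:z.shape[1]]
    P=np.stack([(u-K[0,2])/K[0,0]*z,(v-K[1,2])/K[1,1]*z,z],-1)
    return P@T[:3,:3].T+T[:3,3]
def proj(f,p):
    K=f["intrinsics"];T=f["extrinsics"]
    c=(np.asarray(p)-T[:3,3])@T[:3,:3]
    return c[...,:2]/c[...,2:]*[K[0,0],K[1,1]]+[K[0,2],K[1,2]]
E
python3 - <<'E'
from h import *
f=dict(np.load("/tmp/top0.npz"));C=cloud(f)
cr=f["pixels"][140:270,140:420,::-1]
cv2.imwrite("pics/crop0.png",cv2.resize(cr,None,fx=2.8,fy=2.8,interpolation=cv2.INTER_CUBIC))
np.set_printoptions(precision=4,suppress=True)
for n,(u0,u1,v0,v1) in dict(a=(235,300,208,262),cr=(150,220,148,228),bay=(330,400,150,226)).items():
    P=C[v0:v1,u0:u1].reshape(-1,3)
    print(n,np.histogram(P[:,2],bins=np.arange(-.005,.12,.005)))
for p in[(100,300),(250,350),(320,200),(440,250)]: print(C[p[1],p[0]])
g=dict(np.load("/tmp/scene0.npz"));D=cloud(g)
for p in[(100,200),(300,250),(400,290)]: print(D[p[1],p[0]])
E
```

```text
a (array([907, 905, 100, 187, 476, 206, 107, 185, 131,  55, 133,  35,   0,
         0,   0,   0,   0,   0,   0,   0,   0,   0,   0,   0]), array([-0.005,  0.   ,  0.005,  0.01 ,  0.015,  0.02 ,  0.025,  0.03 ,
        0.035,  0.04 ,  0.045,  0.05 ,  0.055,  0.06 ,  0.065,  0.07 ,
        0.075,  0.08 ,  0.085,  0.09 ,  0.095,  0.1  ,  0.105,  0.11 ,
        0.115]))
cr (array([1369, 1670,  595,  104,  113,  482,  241,  114,  138,  146,   66,
        113,   57,   16,   14,   18,   12,   16,   16,   35,   67,   21,
          1,    0]), array([-0.005,  0.   ,  0.005,  0.01 ,  0.015,  0.02 ,  0.025,  0.03 ,
        0.035,  0.04 ,  0.045,  0.05 ,  0.055,  0.06 ,  0.065,  0.07 ,
        0.075,  0.08 ,  0.085,  0.09 ,  0.095,  0.1  ,  0.105,  0.11 ,
        0.115]))
bay (array([ 946, 1137,  147,   90,  264,  138,   67,  104,   90,   46,   96,
         91,  115,  352,  811,  664,   53,    0,    0,    0,    0,    0,
          0,    0]), array([-0.005,  0.   ,  0.005,  0.01 ,  0.015,  0.02 ,  0.025,  0.03 ,
        0.035,  0.04 ,  0.045,  0.05 ,  0.055,  0.06 ,  0.065,  0.07 ,
        0.075,  0.08 ,  0.085,  0.09 ,  0.095,  0.1  ,  0.105,  0.11 ,
        0.115]))
[0.2958 0.4889 0.0001]
[0.158  0.0696 0.0019]
[ 0.5804 -0.1318  0.0011]
[ 0.433  -0.4756 -0.001 ]
[ 0.426  -0.5768  0.0029]
[0.6321 0.059  0.0004]
[0.7747 0.3247 0.002 ]
```

View pics/crop0.png

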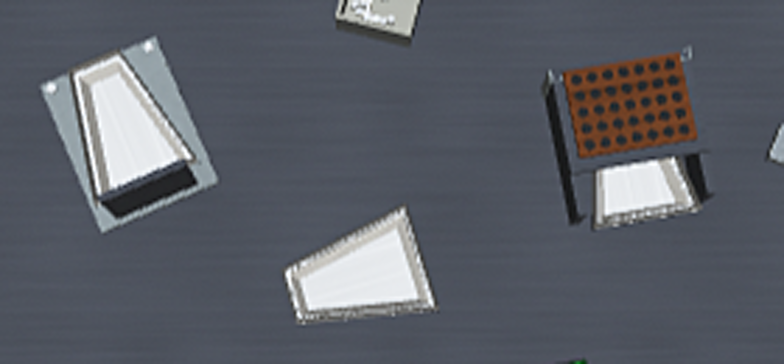

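```bash
cat >> h.py <<'E'
from scipy.optimize import least_squares
V=np.array([[-68,53.6],[-68,-53.6],[68,-26.4],[68,26.4]])/1000  # rim mid line corners
def segd(P,A,B):
    t=np.clip(((P-A)@(B-A))/((B-A)@(B-A)),0,1)[:,None]
    return np.linalg.norm(P-(A+t*(B-A)),axis=1)
def rimd(q,P,segs=range(4),w=0.0015):
    c,s=np.cos(q[2]),np.sin(q[2]); L=(P-q[:2])@np.array([[c,-s],[s,c]])
    d=np.min([segd(L,V[i],V[(i+1)%4]) for i in segs],axis=0)
    return np.maximum(d-w,0)
def fit(C,q0,zr,gate=0.02,segs=range(4),tol=.004):
    P=C.reshape(-1,3); P=P[np.isfinite(P).all(1)]
    P=P[(abs(P[:,2]-zr)<tol)][:,:2]
    q=np.array(q0,float)
    for g in(gate,gate/2,.006,.005):
        S=P[rimd(q,P,segs)<g]
        q=least_squares(lambda x:rimd(x,S,segs,0),q,loss='soft_l1',f_scale=.002,x_scale=[.01,.01,.1]).x
    return q,len(S),rimd(q,S,segs,0).mean()
def axes(yaw): return np.array([np.cos(yaw),np.sin(yaw)]),np.array([-np.sin(yaw),np.cos(yaw)])
def l2w(q,x,y):
    a,b=axes(q[2]); return np.array(q[:2])+x*a+y*b
def draw(f,img,q,zr,col,s=1,off=(0,0)):
    W=np.array([[*l2w(q,*v),zr] for v in V]); p=proj(f,W)
    cv2.polylines(img,[np.int32(((p-off)*s).round())],True,col,1)
E
python3 - <<'E'
from h import *
np.set_printoptions(precision=4,suppress=True)
f=dict(np.load("/tmp/top0.npz"));g=dict(np.load("/tmp/scene0.npz"));C=cloud(f);D=cloud(g)
print([C[v,u] for u,v in((268,237),(185,185),(370,207))])
img=f["pixels"][:,:,::-1].copy();img2=g["pixels"][:,:,::-1].copy()
img=cv2.resize(img[140:270,140:420],None,fx=2.8,fy=2.8);img2=cv2.resize(img2[160:280,150:420],None,fx=2.8,fy=2.8)
a0=C[237,268];c0=C[185,185];b0=C[200,368]
def show(n,q0,z,tol=.004,segs=range(4)):
    for nm,X in(("top",C),("scene",D),("both",np.concatenate([C.reshape(-1,3),D.reshape(-1,3)]))):
        q,k,e=fit(X,q0,z,tol=tol,segs=segs); print(n,nm,q,k,e)
    draw(f,img,q,z,(0,0,255),2.8,(140,140));draw(g,img2,q,z,(0,0,255),2.8,(150,160));return q
show("a",[a0[0],a0[1],1.3],.047)
show("cr",[c0[0],c0[1],.35],.053)
show("b",[b0[0]+.03,b0[1],-.1+.2],.047,segs=(0,1,3))
cv2.imwrite("pics/fit0.png",img);cv2.imwrite("pics/fit1.png",img2)
E
```

```text
[array([0.4698, 0.0198, 0.0155]), array([0.6222, 0.2597, 0.0151]), array([ 0.5557, -0.2739,  0.0189])]
a top [0.4615 0.0236 1.864 ] 183 0.000957880094593131
a scene [0.4663 0.0203 1.8605] 189 0.0016220957083988858
a both [0.4636 0.0223 1.8613] 370 0.0020790217792821084
cr top [0.6188 0.2604 0.4211] 143 0.0010402308876471626
cr scene [0.6222 0.2566 0.4223] 272 0.0019297777852044155
cr both [0.6209 0.2582 0.4224] 417 0.002498227107993206
b top [ 0.5875 -0.2577  0.1749] 92 0.0010127051081517022
b scene [ 0.5925 -0.262   0.1601] 83 0.0016971120388126727
b both [ 0.5895 -0.258   0.184 ] 174 0.0021506285575904793
```

View pics/fit0.png

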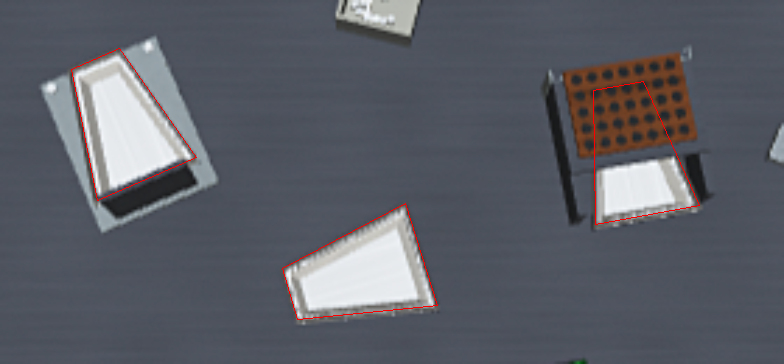

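View pics/fit1.png

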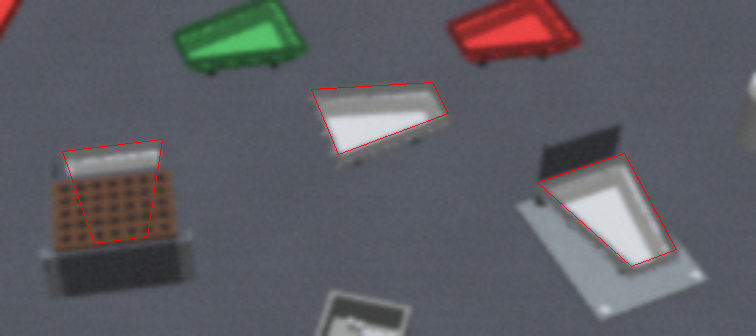

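```bash
cat >> h.py <<'E'
def plan(xy,ztip,jawyaw,st=None,verbose=True):
    """fingertips (TCP+70 along x) at xy, ztip; jaw axis along jawyaw (mod pi). Tool down.
    prints: turn needed (rotvec in tool axes), then shift in tool axes AFTER the turn (mm)"""
    from workcell import telemetry
    s=st or telemetry.read_state()
    R0=R.from_rotvec(s["eef_rot"]);p=np.array(s["ee_pos"])
    best=None
    for k in(0,1):
        z=np.array([np.cos(jawyaw+k*np.pi),np.sin(jawyaw+k*np.pi),0]);x=np.array([0,0,-1.]);y=np.cross(z,x)
        R1=R.from_matrix(np.stack([x,y,z],1)); rv=(R0.inv()*R1).as_rotvec()
        print("turn opt",k,rv.round(3))
        tp=np.array([xy[0],xy[1],ztip+.070])
        print("  shift after turn mm",(R1.inv().apply(tp-p)*1000).round(1),"  before turn",(R0.inv().apply(tp-p)*1000).round(1))
def st():
    from workcell import telemetry
    s=telemetry.read_state();Rm=R.from_rotvec(s["eef_rot"]).as_matrix()
    print("t %.2f tip"%s["clock"],(np.array(s["ee_pos"])+.07*Rm[:,0]).round(4),"xax",Rm[:,0].round(3),"jawyaw %.3f"%np.arctan2(Rm[1,2],Rm[0,2]),"w %.4f"%s["width"],"F",np.round(s["ft_force"],1),"q",np.round(s["joints"],2))
    return s
E
python3 - <<'E'
from h import *
st()
a=[.4640,.022,1.861]
print(l2w(a,0,-.04), "jaw",1.861-np.pi/2+.197)
plan(l2w(a,0,-.04),.1,1.861-np.pi/2+.197)
b=[.590,-.259,.175]
print(l2w(b,-.068,0));plan(l2w(b,-.068,0),.1,b[2])
# bay yaw via board/deck points
f=dict(np.load("/tmp/top0.npz"));C=cloud(f);P=C[140:230,320:410].reshape(-1,3)
P=P[(P[:,2]>.062)&(P[:,2]<.08)][:,:2].astype(np.float32);r=cv2.minAreaRect(P*1000);print(r)
f=dict(np.load("/tmp/scene0.npz"));C=cloud(f);P=C[200:260,150:230].reshape(-1,3)
P=P[(P[:,2]>.064)&(P[:,2]<.08)][:,:2].astype(np.float32);r=cv2.minAreaRect(P*1000);print(r)
E
```

```text
t 0.10 tip [ 0.17   -0.6269  0.2214] xax [-0.001  0.001 -1.   ] jawyaw -1.306 w 0.0870 F [-0.4 -0.1  0.1] q [ 1.21  0.33  0.04  1.47 -0.01  1.34 -0.06]
[0.50232742 0.0334459 ] jaw 0.48720367320510344
turn opt 0 [-1.793e+00 -1.000e-03 -1.000e-03]
  shift after turn mm [121.4 428.1 602.9]   before turn [ 122.2  493.6 -550.3]
turn opt 1 [ 1.348e+00 -1.000e-03  1.000e-03]
  shift after turn mm [ 121.4 -428.1 -602.9]   before turn [ 122.2  493.6 -550.3]
[ 0.5230386  -0.27083935]
turn opt 0 [-1.481e+00 -1.000e-03 -1.000e-03]
  shift after turn mm [121.4 289.3 409.6]   before turn [ 121.8  433.9 -251.2]
turn opt 1 [ 1.661e+00 -1.000e-03  1.000e-03]
  shift after turn mm [ 121.4 -289.3 -409.6]   before turn [ 121.8  433.9 -251.2]
((613.4999389648438, -253.37928771972656), (133.86595153808594, 145.65065002441406), 10.016366958618164)
((631.6632690429688, -254.811767578125), (111.03894805908203, 143.7989959716797), 9.31966495513916)
```

```bash
python3 -m pendant '0 0 0 -.148 0 0;0 0 0 -.148 0 0;0 0 0 -.148 0 0;0 0 0 -.148 0 0;0 0 0 -.148 0 0;0 0 0 -.148 0 0;0 0 0 -.148 0 0;0 0 0 -.148 0 0;0 0 0 -.148 0 0;0 0 0 -.148 0 0' 0.08 40 && python3 -m pendant '5 24 34 0 0 0;5 24 34 0 0 0;5 24 34 0 0 0;5 24 34 0 0 0;5 24 34 0 0 0;5 24 34 0 0 0;5 24 34 0 0 0;5 24 34 0 0 0;5 24 34 0 0 0;5 24 34 0 0 0;5 24 34 0 0 0;5 24 34 0 0 0;0 0 0 0 0 0;0 0 0 0 0 0'
python3 - <<'E'
from h import *
st();plan([.523,-.271],.1,.175)
from workcell import grab_frame
for n in("scene","top"):
    f=grab_frame(n); cv2.imwrite(f"pics/{n}1.png",f["pixels"][:,:,::-1]); np.savez(f"/tmp/{n}1.npz",**f)
a=cv2.imread("pics/scene1.png")[170:300,120:330];b=cv2.imread("pics/top1.png")[130:260,290:500]
cv2.imwrite("pics/m1.png",np.hstack([cv2.resize(x,(400,248)) for x in(a,b)]))
E
```

```text
clock: 1.1
ee_pos: [0.17, -0.6271, 0.2917]
eef_rot: [-0.141, 1.566, 0.142]
ft_force: [0.0, 0.4, 0.3]
width: 0.0403
clock: 2.5
ee_pos: [0.5224, -0.272, 0.2317]
eef_rot: [-0.138, 1.567, 0.139]
ft_force: [0.0, -0.6, -0.1]
width: 0.0399
t 2.50 tip [ 0.5223 -0.272   0.1617] xax [-0.001  0.001 -1.   ] jawyaw 0.176 w 0.0399 F [ 0.  -0.6 -0.1] q [ 0.79  0.29 -0.46  1.68  0.13  1.21  0.48]
turn opt 0 [ 0.001 -0.001 -0.001]
  shift after turn mm [61.7  0.9  0.8]   before turn [61.7  0.8  0.8]
turn opt 1 [-3.14e+00  1.00e-03 -1.00e-03]
  shift after turn mm [61.7 -0.9 -0.8]   before turn [61.7  0.8  0.8]
```

View pics/m1.png

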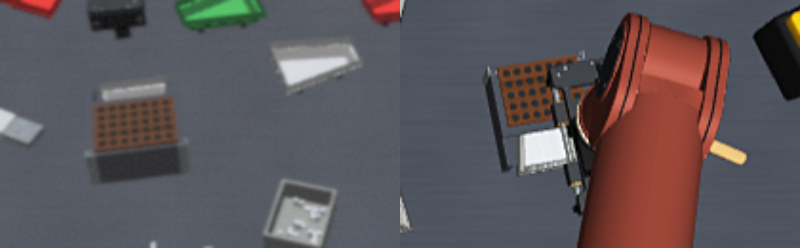

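```bash
python3 - <<'E'
from h import *
g=dict(np.load("/tmp/scene1.npz"))
img=cv2.resize(g["pixels"][150:230,140:260,::-1],None,fx=6.5,fy=6.5,interpolation=cv2.INTER_NEAREST)
a=np.array([np.cos(.176),np.sin(.176),0]);t=np.array([.5223,-.272,.1617])
b=np.array([-a[1],a[0],0])
for s in(.02,-.02,.035,-.035):
  for w in(-.0095,.0095):
    p=(proj(g,t+s*a+w*b)-[140,150]+.5)*6.5; cv2.circle(img,tuple(np.int32(p)),3,(0,255,255),-1)
cv2.imwrite("pics/m2.png",img)
D=cloud(g)
P=D[140:200,150:220].reshape(-1,3);m=(P[:,2]>.155)&(P[:,2]<.20)
P=P[m];L=(P-t)[:,:2]@np.stack([a[:2],b[:2]],1)
print(len(P),np.percentile(L,[2,10,50,90,98],axis=0).round(4),P[:,2].min())
E
```

```text
42 [[ 0.0255 -0.0135]
 [ 0.0272 -0.0118]
 [ 0.0296 -0.0035]
 [ 0.0319  0.0055]
 [ 0.0328  0.0071]] 0.1635255816882384
```

View pics/m2.png

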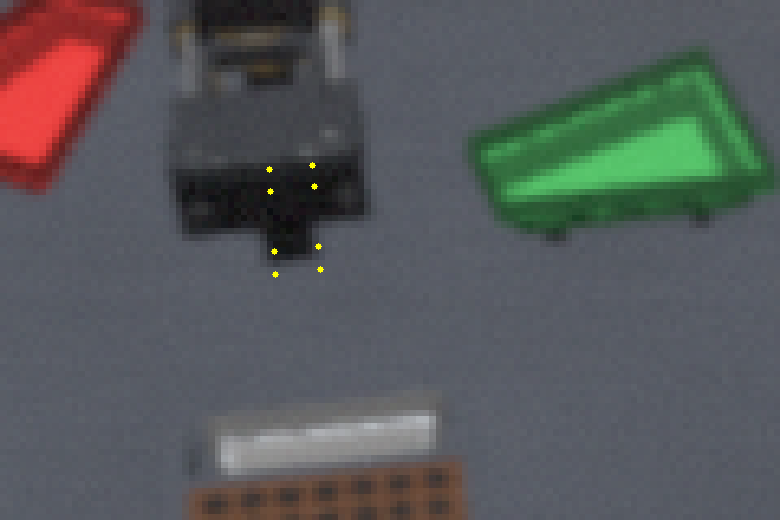

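```bash
python3 -m pendant '25 .5 0 0 0 0;25 .5 0 0 0 0;25 .5 0 0 0 0;20 .5 0 0 0 0;15 0 0 0 0 0;12 0 0 0 0 0;0 0 0 0 0 0' && python3 -c "
from h import *
st()"
```

```text
clock: 3.3
ee_pos: [0.5207, -0.2714, 0.1089]
eef_rot: [-0.135, 1.569, 0.137]
ft_force: [-0.5, -0.5, -0.7]
width: 0.0398
t 3.30 tip [ 0.5205 -0.2714  0.0389] xax [-0.002  0.001 -1.   ] jawyaw 0.173 w 0.0398 F [-0.5 -0.5 -0.7] q [ 0.77  0.41 -0.44  1.79  0.2   0.98  0.42]
```

```bash
python3 -m pendant '0 0 0 0 0 0;0 0 0 0 0 0;0 0 0 0 0 0;0 0 0 0 0 0;0 0 0 0 0 0;0 0 0 0 0 0' 1 40 && python3 -c "
from h import *
st()"
```

```text
clock: 3.9
ee_pos: [0.522, -0.2711, 0.1105]
eef_rot: [-0.137, 1.566, 0.136]
ft_force: [1.1, 0.4, 0.4]
width: 0.0026
t 3.90 tip [ 0.522  -0.2711  0.0405] xax [ 0.001 -0.    -1.   ] jawyaw 0.174 w 0.0026 F [1.1 0.4 0.4] q [ 0.77  0.41 -0.44  1.79  0.2   0.98  0.42]
```

```bash
python3 -m pendant '-1 0 -8 0 0 0;0 0 -16 0 0 0;0 0 -18 0 0 0;0 0 -18 0 0 0;0 0 -18 0 0 0;0 0 -18 0 0 0;0 0 -16 0 0 0;0 0 -10 0 0 0;0 0 0 0 0 0;0 0 0 0 0 0' && python3 -c "
from h import *
st()
from workcell import grab_frame
for n in('scene','top'):
    f=grab_frame(n); cv2.imwrite(f'pics/{n}2.png',f['pixels'][:,:,::-1]); np.savez(f'/tmp/{n}2.npz',**f)
a=cv2.imread('pics/scene2.png')[150:280,120:330];b=cv2.imread('pics/top2.png')[150:280,290:500]
cv2.imwrite('pics/m3.png',np.hstack([cv2.resize(x,(400,248)) for x in(a,b)]))
"
```

```text
clock: 4.9
ee_pos: [0.4018, -0.2923, 0.1115]
eef_rot: [-0.137, 1.566, 0.136]
ft_force: [0.0, 0.0, 0.1]
width: 0.0024
t 4.90 tip [ 0.4019 -0.2923  0.0415] xax [ 0. -0. -1.] jawyaw 0.174 w 0.0024 F [0.  0.  0.1] q [ 0.93  0.24 -0.43  2.01  0.12  0.92  0.61]
```

View pics/m3.png

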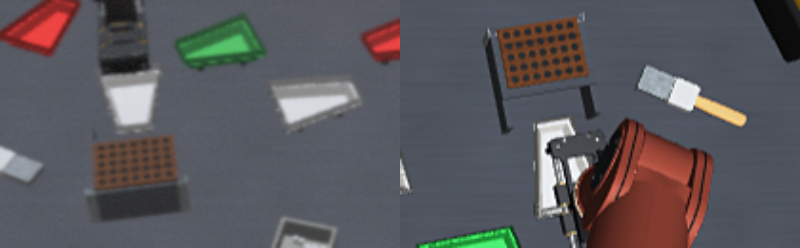

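```bash
python3 -m pendant '1 0 0 0 0 0;0 0 0 0 0 0;0 0 0 0 0 0;0 0 0 0 0 0;-10 0 0 0 0 0;-25 0 0 0 0 0;-30 0 0 0 0 0;-20 0 0 0 0 0' 0.2 && python3 - <<'E'
from h import *
st()
from workcell import grab_frame
q0=[.469,-.2805,.174]
X=[]
for n in('scene','top'):
    f=grab_frame(n); C=cloud(f); print(n,fit(C,q0,.047))
    print(' a',fit(C,[.464,.022,1.86],.047))
plan(l2w(q0,0,-.04),.1,.174-np.pi/2+.197)
E
```

```text
clock: 5.8
ee_pos: [0.4021, -0.2923, 0.1979]
eef_rot: [-0.138, 1.565, 0.136]
ft_force: [0.7, -0.9, -0.4]
width: 0.0348
t 5.80 tip [ 0.4023 -0.2924  0.1279] xax [ 0.002 -0.001 -1.   ] jawyaw 0.174 w 0.0348 F [ 0.7 -0.9 -0.4] q [ 0.96  0.13 -0.44  1.93  0.06  1.1   0.66]
scene (array([ 0.47094692, -0.28224294,  0.17031039]), 158, np.float64(0.0013979990033085926))
 a (array([0.46615494, 0.01995965, 1.87054397]), 201, np.float64(0.0016298721628950224))
top (array([ 0.46632627, -0.27909061,  0.17601148]), 120, np.float64(0.0010255582067552952))
 a (array([0.46143103, 0.02345552, 1.86456634]), 170, np.float64(0.0009718381349924318))
turn opt 0 [1.374e+00 6.000e-03 1.000e-03]
  shift after turn mm [29.  58.2 51.5]   before turn [ 29.4 -38.9  67. ]
turn opt 1 [-1.768e+00 -1.000e-03  6.000e-03]
  shift after turn mm [ 29.  -58.2 -51.5]   before turn [ 29.4 -38.9  67. ]
```

```bash
python3 -m pendant '0 0 0 .137 .0005 0;0 0 0 .137 .0005 0;0 0 0 .137 .0005 0;0 0 0 .137 .0005 0;0 0 0 .137 .0005 0;0 0 0 .137 .0005 0;0 0 0 .137 .0005 0;0 0 0 .137 .0005 0;0 0 0 .137 .0005 0;0 0 0 .137 .0005 0;5 20 17 0 0 0;10 20 17 0 0 0;10 18 17 0 0 0;0 0 0 0 0 0' 0 && python3 - <<'E'
from h import *
st()
q0=[.4686,-.2806,.173]
plan(l2w(q0,0,-.04),.039,q0[2]-np.pi/2+.197)
E
```

```text
clock: 7.3
ee_pos: [0.4756, -0.3182, 0.168]
eef_rot: [0.93, 1.37, -0.928]
ft_force: [0.2, -0.7, -0.2]
width: 0.0435
t 7.30 tip [ 0.4753 -0.3179  0.098 ] xax [-0.005  0.004 -1.   ] jawyaw -1.195 w 0.0435 F [ 0.2 -0.7 -0.2] q [ 0.81  0.3  -0.35  1.78  0.11  1.08 -0.77]
turn opt 0 [ 0.006 -0.006  0.003]
  shift after turn mm [59.  -0.8  1.6]   before turn [59.  -0.6  1.9]
turn opt 1 [-3.136 -0.005 -0.009]
  shift after turn mm [59.   0.8 -1.6]   before turn [59.  -0.6  1.9]
```

```bash
python3 -m pendant '20 0 1 .006 -.006 .003;18 0 .5 0 0 0;12 0 0 0 0 0;9 0 0 0 0 0;0 0 0 0 0 0' && python3 -m pendant '0 0 0 0 0 0;0 0 0 0 0 0;0 0 0 0 0 0;0 0 0 0 0 0;0 0 0 0 0 0;0 0 0 0 0 0' 1 50; python3 -c "
from h import *
st()"
```

```text
clock: 7.8
ee_pos: [0.4739, -0.3195, 0.1099]
eef_rot: [0.932, 1.361, -0.934]
ft_force: [0.5, 0.4, 0.9]
width: 0.0435
clock: 8.4
ee_pos: [0.4746, -0.3198, 0.111]
eef_rot: [0.932, 1.359, -0.934]
ft_force: [0.9, -0.4, -0.5]
width: 0.0047
t 8.40 tip [ 0.4747 -0.32    0.041 ] xax [ 0.001 -0.002 -1.   ] jawyaw -1.202 w 0.0047 F [ 0.9 -0.4 -0.5] q [ 0.8   0.36 -0.34  1.84  0.15  0.96 -0.8 ]
```

```bash
python3 -m pendant '0 0 0 0 0 0;0 0 0 0 0 0;-5 0 0 0 0 0;-10 0 0 0 0 0;-20 0 0 0 0 0;-30 0 0 0 0 0;-30 0 0 0 0 0;-20 0 0 0 0 0;0 0 0 0 0 0;0 0 0 0 0 0' && python3 - <<'E'
from h import *
s=st()
from workcell import grab_frame
for n in('scene','top'):
    f=grab_frame(n); cv2.imwrite(f'pics/{n}3.png',f['pixels'][:,:,::-1]); np.savez(f'/tmp/{n}3.npz',**f)
a=cv2.imread('pics/scene3.png')[130:260,120:330];b=cv2.imread('pics/top3.png')[150:280,290:500]
cv2.imwrite('pics/m4.png',np.hstack([cv2.resize(x,(400,248)) for x in(a,b)]))
E
```

```text
clock: 9.4
ee_pos: [0.4745, -0.3196, 0.2262]
eef_rot: [0.932, 1.359, -0.934]
ft_force: [0.7, -0.2, -1.5]
width: 0.0021
t 9.40 tip [ 0.4746 -0.3198  0.1562] xax [ 0.001 -0.003 -1.   ] jawyaw -1.202 w 0.0021 F [ 0.7 -0.2 -1.5] q [ 0.82  0.24 -0.35  1.73  0.09  1.18 -0.76]
```

View pics/m4.png

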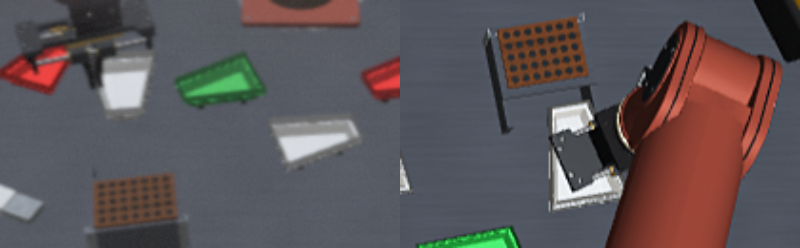

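```bash
cat >> h.py <<'E'
def tilt(C,q,zr,tol=.012,bound=.004):
    P=C.reshape(-1,3);P=P[np.isfinite(P).all(1)&(abs(P[:,2]-zr)<tol)]
    P=P[rimd(q,P[:,:2])<bound]
    c,s=np.cos(q[2]),np.sin(q[2]);L=(P[:,:2]-q[:2])@np.array([[c,-s],[s,c]])
    # top envelope per bin: rim tops
    rows=[];k=np.round(L/.012).astype(int)
    for key in set(map(tuple,k)):
        m=(k==key).all(1)
        if m.sum()>=3:
            rows.append([*L[m].mean(0),np.percentile(P[m,2],80)])
    rows=np.array(rows);A=np.c_[rows[:,:2],np.ones(len(rows))]
    r=least_squares(lambda x:A@x-rows[:,2],[0,0,zr],loss='soft_l1',f_scale=.002).x
    return r,len(rows)
E
python3 - <<'E'
from h import *
np.set_printoptions(precision=4,suppress=True)
for n in('scene','top'):
    f=dict(np.load(f'/tmp/{n}3.npz'));C=cloud(f)
    for z in(.158,.162):
        q=fit(C,[.4686,-.2806,.173],z,tol=.006);print(n,z,q,tilt(C,q[0],z))
    for n0,q0 in(('ref a',[.464,.022,1.866]),):
        print(n0,tilt(C,q0,.047))
E
```

```text
scene 0.158 (array([ 0.4714, -0.2824,  0.1795]), 220, np.float64(0.0017730764129547927)) (array([ 0.0276, -0.0136,  0.1603]), 36)
scene 0.162 (array([ 0.4713, -0.2827,  0.1815]), 168, np.float64(0.001821944657586173)) (array([ 0.0171, -0.0307,  0.1615]), 31)
ref a (array([-0.0123,  0.0019,  0.0466]), 47)
top 0.158 (array([ 0.4656, -0.2783,  0.1713]), 191, np.float64(0.0009870821892568554)) (array([0.0138, 0.0217, 0.1595]), 41)
top 0.162 (array([ 0.4659, -0.2786,  0.1684]), 152, np.float64(0.0007635560872113335)) (array([ 0.0015, -0.0245,  0.1618]), 32)
ref a (array([-0.0015,  0.0058,  0.0489]), 43)
```

```bash
python3 - <<'E'
from h import *
np.set_printoptions(precision=4,suppress=True)
Q=[]
for n in('scene','top'):
    C=cloud(dict(np.load(f'/tmp/{n}3.npz'))); r=fit(C,[.6205,.2585,.4217],.053);print(r);Q.append(r[0])
cr=np.mean(Q,0);print(cr)
q=np.array([.4685,-.2806,.175]);t=np.array([.4746,-.3198]);a,b=axes(q[2])
l=np.array([(t-q[:2])@a,(t-q[:2])@b]);print("tip in tray",l)
T=l2w(cr,*l);print(T);plan(T,.156,cr[2]-.175-1.202)
E
```

```text
(array([0.6229, 0.257 , 0.4222]), 256, np.float64(0.0017401569658091038))
(array([0.6188, 0.2603, 0.4213]), 126, np.float64(0.0009214823336818127))
[0.6209 0.2587 0.4218]
tip in tray [-0.0008 -0.0397]
[0.6364 0.2221]
turn opt 0 [-0.247  0.001  0.001]
  shift after turn mm [  -1.2  445.2 -348.2]   before turn [  -2.   346.7 -446.4]
turn opt 1 [ 2.895  0.002 -0.001]
  shift after turn mm [  -1.2 -445.2  348.2]   before turn [  -2.   346.7 -446.4]
```

```bash
python3 -m pendant '-3 0 0 -.0823 0 0;0 0 0 -.0823 0 0;0 0 0 -.0823 .001 .001;0 14 -11 0 0 0;0 24 -19 0 0 0;0 32 -25 0 0 0;0 32 -25 0 0 0;0 34 -26 0 0 0;0 34 -27 0 0 0;0 34 -27 0 0 0;0 34 -27 0 0 0;0 34 -27 0 0 0;0 34 -26 0 0 0;0 34 -26 0 0 0;0 32 -25 0 0 0;0 31 -24 0 0 0;0 24 -19 0 0 0;0 14 -11 0 0 0;0 4 -3 0 0 0' && python3 -m pendant '0 0 0 0 0 0;0 0 0 0 0 0;0 0 0 0 0 0' && python3 - <<'E'
from h import *
np.set_printoptions(precision=4,suppress=True)
s=st();plan([.6364,.2221],.15,-.955)
from workcell import grab_frame
for n in('scene','top'):
    f=grab_frame(n); cv2.imwrite(f'pics/{n}4.png',f['pixels'][:,:,::-1]); np.savez(f'/tmp/{n}4.npz',**f)
    C=cloud(f);r=fit(C,[.6209,.2587,.4218],.164,tol=.006);print(n,r,tilt(C,r[0],.164))
a=cv2.imread('pics/scene4.png')[130:260,270:480];b=cv2.imread('pics/top4.png')[130:260,100:310]
cv2.imwrite('pics/m5.png',np.hstack([cv2.resize(x,(400,248)) for x in(a,b)]))
E
```

```text
clock: 11.4
ee_pos: [0.6359, 0.2243, 0.2269]
eef_rot: [0.742, 1.442, -0.743]
ft_force: [-1.0, -0.7, -1.3]
width: 0.0024
clock: 11.7
ee_pos: [0.637, 0.2197, 0.2285]
eef_rot: [0.745, 1.437, -0.747]
ft_force: [-0.5, -0.3, -1.1]
width: 0.0021
t 11.70 tip [0.6371 0.2196 0.1585] xax [ 0.001 -0.002 -1.   ] jawyaw -0.957 w 0.0021 F [-0.5 -0.3 -1.1] q [ 0.05  0.49 -0.63  1.45  0.3   1.29 -1.56]
turn opt 0 [-0.002  0.002  0.   ]
  shift after turn mm [ 8.5  0.9 -2.3]   before turn [ 8.5  0.9 -2.3]
turn opt 1 [ 3.139  0.    -0.003]
  shift after turn mm [ 8.5 -0.9  2.3]   before turn [ 8.5  0.9 -2.3]
scene (array([0.6238, 0.2535, 0.4224]), 163, np.float64(0.0014717839262241243)) (array([ 0.0136, -0.0233,  0.1627]), 25)
top (array([0.6193, 0.2584, 0.4386]), 51, np.float64(0.0011142277168691608)) (array([-0.0056,  0.0094,  0.1622]), 7)
```

View pics/m5.png

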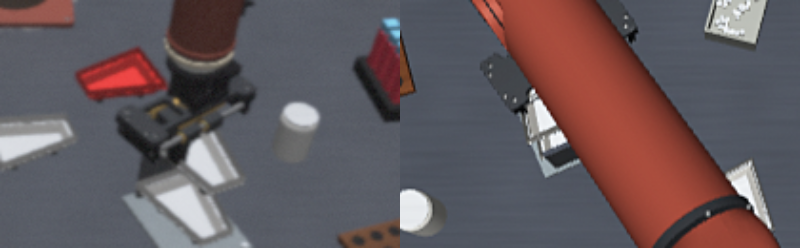

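```bash
python3 -m pendant '0 1 -2.8 0 0 0;15 0 0 -.001 .001 0;20 0 0 0 0 0;20 0 0 0 0 0;0 0 0 0 0 0;0 0 0 0 0 0' && python3 - <<'E'
from h import *
np.set_printoptions(precision=4,suppress=True)
s=st();plan([.6364,.2221],.064,-.955)
from workcell import grab_frame
for n in('scene',):
    f=grab_frame(n); C=cloud(f);z=.048+s['ee_pos'][2]-.111
    r=fit(C,[.6209,.2587,.4218],z,tol=.006);print(n,r,tilt(C,r[0],z),z)
    cv2.imwrite('pics/m6.png',cv2.resize(f['pixels'][170:290,310:430,::-1],(600,600)))
E
```

```text
clock: 12.4
ee_pos: [0.6358, 0.2243, 0.1732]
eef_rot: [0.744, 1.44, -0.744]
ft_force: [-0.5, -0.2, -1.5]
width: 0.0022
t 12.40 tip [0.6358 0.2243 0.1032] xax [-0. -0. -1.] jawyaw -0.954 w 0.0022 F [-0.5 -0.2 -1.5] q [ 0.04  0.54 -0.62  1.51  0.32  1.2  -1.58]
turn opt 0 [ 0.001 -0.     0.   ]
  shift after turn mm [39.2 -0.8  2.2]   before turn [39.2 -0.8  2.2]
turn opt 1 [-3.141 -0.001 -0.   ]
  shift after turn mm [39.2  0.8 -2.2]   before turn [39.2 -0.8  2.2]
scene (array([0.6231, 0.2578, 0.4345]), 142, np.float64(0.001723763296086153)) (array([ 0.0054, -0.04  ,  0.1091]), 22) 0.11017471696655805
```

View pics/m6.png

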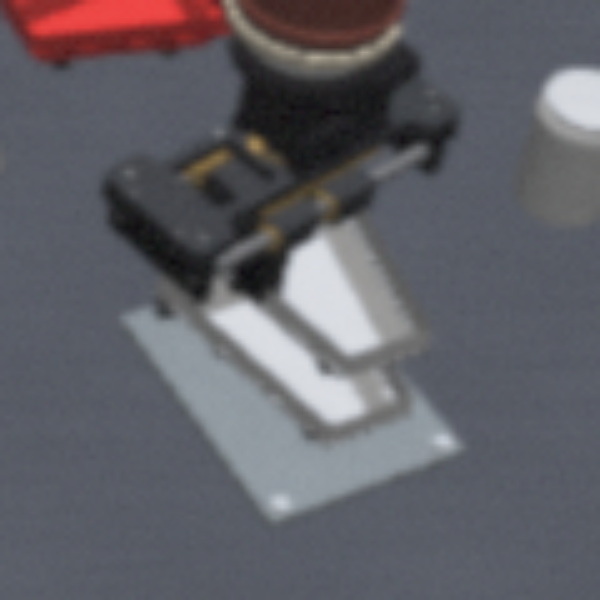

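```bash
python3 -m pendant '8 0 1 0 0 0;10 0 0 0 0 0;8 0 0 0 0 0;6 0 0 0 0 0;4 0 0 0 0 0;0 0 0 0 0 0;0 0 0 0 0 0' && python3 -c "
from h import *
st()"
```

```text
clock: 13.15
ee_pos: [0.6368, 0.2237, 0.1378]
eef_rot: [0.744, 1.439, -0.744]
ft_force: [-0.4, -0.6, -1.0]
width: 0.002
t 13.15 tip [0.6368 0.2237 0.0678] xax [ 0.001  0.    -1.   ] jawyaw -0.954 w 0.0020 F [-0.4 -0.6 -1. ] q [ 0.03  0.57 -0.61  1.54  0.35  1.14 -1.6 ]
```

```bash
python3 -m pendant '2 0 0 0 0 0;1.5 0 0 0 0 0;1 0 0 0 0 0;0 0 0 0 0 0;0 0 0 0 0 0' && python3 -c "
from h import *
st()"
```

```text
clock: 13.65
ee_pos: [0.6371, 0.2233, 0.1339]
eef_rot: [0.745, 1.438, -0.744]
ft_force: [-0.6, -2.6, 5.1]
width: 0.0019
t 13.65 tip [0.6373 0.2233 0.0639] xax [ 0.002 -0.    -1.   ] jawyaw -0.955 w 0.0019 F [-0.6 -2.6  5.1] q [ 0.03  0.58 -0.6   1.54  0.35  1.13 -1.6 ]
```

```bash
python3 -m pendant '0 0 0 0 0 0;0 0 0 0 0 0;0 0 0 0 0 0;0 0 0 0 0 0;-10 0 0 0 0 0;-25 0 0 0 0 0;-30 0 0 0 0 0;-30 0 0 0 0 0' 0.1 && python3 - <<'E'
from h import *
np.set_printoptions(precision=4,suppress=True)
st()
from workcell import grab_frame
for n in('scene',):
    f=grab_frame(n); C=cloud(f)
    r=fit(C,[.6209,.2587,.4218],.070,tol=.005);print(n,r,tilt(C,r[0],.070))
    cv2.imwrite('pics/m7.png',cv2.resize(f['pixels'][170:290,310:430,::-1],(600,600)))
plan(l2w([.4638,.0217,1.866],0,-.04),.15,1.866-np.pi/2+.197)
E
```

```text
clock: 14.45
ee_pos: [0.6365, 0.2237, 0.2298]
eef_rot: [0.744, 1.439, -0.743]
ft_force: [0.0, -0.9, 0.2]
width: 0.0388
t 14.45 tip [0.6365 0.2237 0.1598] xax [ 0.001  0.    -1.   ] jawyaw -0.954 w 0.0388 F [ 0.  -0.9  0.2] q [ 0.05  0.49 -0.63  1.45  0.3   1.29 -1.56]
scene (array([0.6232, 0.2573, 0.4165]), 268, np.float64(0.0015674989146522331)) (array([0.0037, 0.0024, 0.0702]), 44)
turn opt 0 [-1.446  0.007 -0.005]
  shift after turn mm [  15.8 -104.4 -210.3]   before turn [  14.3 -221.8   77.5]
turn opt 1 [ 1.695 -0.005 -0.007]
  shift after turn mm [ 15.8 104.4 210.3]   before turn [  14.3 -221.8   77.5]
```

View pics/m7.png

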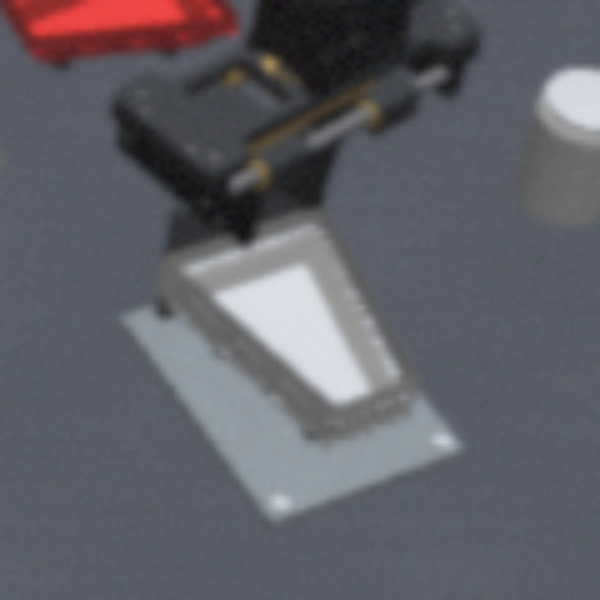

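Tray_b is home and level (rim at z 0.070). Now tray_a.

```bash
python3 -m pendant '0 0 0 -.1446 .0007 -.0005;0 0 0 -.1446 .0007 -.0005;0 0 0 -.1446 .0007 -.0005;0 0 0 -.1446 .0007 -.0005;0 0 0 -.1446 .0007 -.0005;0 0 0 -.1446 .0007 -.0005;0 0 0 -.1446 .0007 -.0005;0 0 0 -.1446 .0007 -.0005;0 0 0 -.1446 .0007 -.0005;0 0 0 -.1446 .0007 -.0005;5 -12 -25 0 0 0;10 -16 -32 0 0 0;10 -16 -32 0 0 0;10 -16 -32 0 0 0;10 -16 -32 0 0 0;10 -16 -32 0 0 0;10 -12 -25 0 0 0;0 0 0 0 0 0;0 0 0 0 0 0' && python3 - <<'E'
from h import *
st()
q0=[.4638,.0217,1.866];plan(l2w(q0,0,-.04),.039,q0[2]-np.pi/2+.197)
E
```

```text
clock: 16.4
ee_pos: [0.5005, 0.0322, 0.1652]
eef_rot: [-0.387, 1.543, 0.383]
ft_force: [0.5, 0.3, 0.1]
width: 0.0394
t 16.40 tip [0.5001 0.0319 0.0952] xax [-0.006 -0.004 -1.   ] jawyaw 0.491 w 0.0394 F [0.5 0.3 0.1] q [ 0.73  0.28 -0.99  1.93  0.27  1.07  0.12]
turn opt 0 [-0.002 -0.007  0.001]
  shift after turn mm [56.2  0.3  2. ]   before turn [56.2  0.3  2.4]
turn opt 1 [3.14e+00 1.00e-03 1.10e-02]
  shift after turn mm [56.2 -0.3 -2. ]   before turn [56.2  0.3  2.4]
```

```bash
python3 -m pendant '20 0 2 0 -.007 .001;16 0 0 0 0 0;12 0 0 0 0 0;8 0 0 0 0 0;0 0 0 0 0 0' && python3 -m pendant '0 0 0 0 0 0;0 0 0 0 0 0;0 0 0 0 0 0;0 0 0 0 0 0;0 0 0 0 0 0;0 0 0 0 0 0;0 0 0 0 0 0;0 0 0 0 0 0' 1 50; python3 -c "
from h import *
st()"
```

```text
clock: 16.9
ee_pos: [0.5013, 0.034, 0.1076]
eef_rot: [-0.384, 1.538, 0.388]
ft_force: [-0.0, 0.1, -0.1]
width: 0.0391
clock: 17.7
ee_pos: [0.5021, 0.0336, 0.1088]
eef_rot: [-0.385, 1.536, 0.387]
ft_force: [1.4, 0.1, 1.5]
width: 0.0025
t 17.70 tip [0.5021 0.0337 0.0388] xax [-0.     0.001 -1.   ] jawyaw 0.492 w 0.0025 F [1.4 0.1 1.5] q [ 0.67  0.37 -0.94  1.98  0.36  0.97  0.05]
```

```bash
python3 -m pendant '-5 0 0 0 0 0;-10 0 0 0 0 0;-20 0 0 0 0 0;-30 0 0 0 0 0;-30 0 0 0 0 0;-20 0 0 0 0 0;-12 0 0 0 0 0;0 0 0 0 0 0;0 0 0 0 0 0' && python3 - <<'E'
from h import *
np.set_printoptions(precision=4,suppress=True)
s=st()
from workcell import grab_frame
z=.048+s['ee_pos'][2]-.1088
Q=[]
for n in('scene','top'):
    f=grab_frame(n);C=cloud(f)
    q=fit(C,[.464,.0217,1.866],z-.001,tol=.006);print(n,z,q,tilt(C,q[0],z-.001));Q.append(q[0])
    cv2.imwrite(f'pics/{n}8.png',f['pixels'][:,:,::-1])
a=cv2.imread('pics/scene8.png')[130:260,200:410];b=cv2.imread('pics/top8.png')[130:260,160:370]
cv2.imwrite('pics/m8.png',np.hstack([cv2.resize(x,(400,248)) for x in(a,b)]))
Rm=R.from_rotvec(s["eef_rot"]).as_matrix();t=s['ee_pos'][:2]+.07*Rm[:2,0]
cr=[.6209,.2587,.4215]
for q in (np.mean(Q,0),np.array([.4638,.0217,1.866])):
    a,b=axes(q[2]); l=np.array([(t-q[:2])@a,(t-q[:2])@b]);T=l2w(cr,*l);jy=np.arctan2(Rm[1,2],Rm[0,2])
    print(q,"tip in tray",l,T,cr[2]-q[2]+jy)
    plan(T,.165,cr[2]-q[2]+jy)
E
```

```text
clock: 18.6
ee_pos: [0.5015, 0.0331, 0.235]
eef_rot: [-0.384, 1.538, 0.386]
ft_force: [0.5, -0.4, -2.1]
width: 0.0022
t 18.60 tip [0.5014 0.0331 0.165 ] xax [-0.002  0.001 -1.   ] jawyaw 0.492 w 0.0022 F [ 0.5 -0.4 -2.1] q [ 0.79  0.19 -1.03  1.85  0.17  1.2   0.2 ]
scene 0.17419233281727986 (array([0.4645, 0.0191, 1.8647]), 140, np.float64(0.0015633177755067298)) (array([-0.0224, -0.0187,  0.1713]), 24)
top 0.17419233281727986 (array([0.4597, 0.0225, 1.8647]), 43, np.float64(0.0007332148908428627)) (array([0.4472, 0.004 , 0.1442]), 10)
[0.4621 0.0208 1.8647] tip in tray [ 0.0004 -0.0412] [0.6382 0.2213] -0.9516271480720018
turn opt 0 [ 1.444 -0.003 -0.001]
  shift after turn mm [ -0.5 220.6 -73.7]   before turn [ -0.7 101.1 209.5]
turn opt 1 [-1.698  0.001 -0.003]
  shift after turn mm [  -0.5 -220.6   73.7]   before turn [ -0.7 101.1 209.5]
[0.4638 0.0217 1.866 ] tip in tray [ 0.     -0.0393] [0.637  0.2228] -0.9528965126453348
turn opt 0 [ 1.445 -0.003 -0.001]
  shift after turn mm [ -0.5 220.5 -76. ]   before turn [ -0.7 103.1 209.2]
turn opt 1 [-1.697  0.001 -0.003]
  shift after turn mm [  -0.5 -220.5   76. ]   before turn [ -0.7 103.1 209.2]
```

View pics/m8.png

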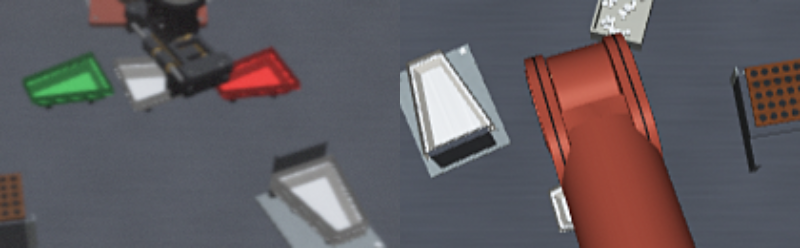

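```bash
python3 -m pendant '0 0 0 .1445 0 0;0 0 0 .1445 0 0;0 0 0 .1445 0 0;0 0 0 .1445 0 0;0 0 0 .1445 0 0;0 0 0 .1445 0 0;0 0 0 .1445 0 0;0 0 0 .1445 0 0;0 0 0 .1445 0 0;0 0 0 .1445 -.003 -.001;0 14 -5 0 0 0;0 25 -9 0 0 0;0 32 -11 0 0 0;0 34 -12 0 0 0;0 34 -12 0 0 0;0 34 -12 0 0 0;0 29 -9 0 0 0;0 18 -6 0 0 0;0 0 0 0 0 0;0 0 0 0 0 0' && python3 - <<'E'
from h import *
np.set_printoptions(precision=4,suppress=True)
s=st();plan([.637,.223],.081,-.952)
from workcell import grab_frame
z=.048+s['ee_pos'][2]-.1088
for n in('scene','top'):
    f=grab_frame(n);C=cloud(f)
    q=fit(C,[.6209,.2587,.42],z-.001,tol=.006);print(n,z,q,tilt(C,q[0],z-.001))
    q=fit(C,[.6209,.2587,.42],.07,tol=.006);print(n,'b',q)
E
```

```text
clock: 20.7
ee_pos: [0.6367, 0.2228, 0.2337]
eef_rot: [0.74, 1.441, -0.745]
ft_force: [-0.5, 0.6, -1.5]
width: 0.0022
t 20.70 tip [0.6365 0.2227 0.1637] xax [-0.002 -0.002 -1.   ] jawyaw -0.952 w 0.0022 F [-0.5  0.6 -1.5] q [ 0.17  0.55 -0.82  1.44  0.4   1.34 -1.63]
turn opt 0 [-0.     0.     0.003]
  shift after turn mm [82.7  0.4  0.1]   before turn [82.7  0.6  0. ]
turn opt 1 [ 3.141  0.005 -0.001]
  shift after turn mm [82.7 -0.4 -0.1]   before turn [82.7  0.6  0. ]
scene 0.17286420792974283 (array([0.623 , 0.2562, 0.4322]), 165, np.float64(0.0013774250104234516)) (array([-0.0149, -0.0404,  0.1718]), 23)
scene b (array([0.6228, 0.257 , 0.4228]), 249, np.float64(0.0017366340795524355))
top 0.17286420792974283 (array([0.618 , 0.2584, 0.4177]), 72, np.float64(0.0009898355974810738)) (array([ 0.0033, -0.0536,  0.1752]), 10)
top b (array([0.6057, 0.2573, 0.4277]), 41, np.float64(0.0007996608847810396))
```

```bash
python3 -m pendant '12 .5 -.7 0 0 .003;18 0 0 0 0 0;16 0 0 0 0 0;12 0 0 0 0 0;8 0 0 0 0 0;6 0 0 0 0 0;5 0 0 0 0 0;3 0 0 0 0 0;0 0 0 0 0 0;0 0 0 0 0 0' && python3 -c "
from h import *
st()"
```

```text
clock: 21.8
ee_pos: [0.6376, 0.2237, 0.1557]
eef_rot: [0.744, 1.437, -0.742]
ft_force: [0.3, -0.6, -0.5]
width: 0.002
t 21.80 tip [0.6378 0.2237 0.0857] xax [ 0.003  0.    -1.   ] jawyaw -0.953 w 0.0020 F [ 0.3 -0.6 -0.5] q [ 0.16  0.61 -0.79  1.52  0.46  1.2  -1.66]
```

```bash
python3 -m pendant '2 0 0 0 0 0;2 0 0 0 0 0;1.5 0 0 0 0 0;0 0 0 0 0 0;0 0 0 0 0 0' && python3 -c "
from h import *
st()"
```

```text
clock: 22.3
ee_pos: [0.6374, 0.2235, 0.1498]
eef_rot: [0.744, 1.438, -0.742]
ft_force: [-1.1, 0.1, -0.5]
width: 0.002
t 22.30 tip [0.6376 0.2236 0.0798] xax [ 0.003  0.    -1.   ] jawyaw -0.953 w 0.0020 F [-1.1  0.1 -0.5] q [ 0.16  0.62 -0.79  1.52  0.46  1.19 -1.67]
```

```bash
python3 -m pendant '1 0 0 0 0 0;.5 0 0 0 0 0;0 0 0 0 0 0;0 0 0 0 0 0' && python3 -c "
from h import *
st()"
```

```text
clock: 22.7
ee_pos: [0.6377, 0.2234, 0.1488]
eef_rot: [0.744, 1.437, -0.742]
ft_force: [-0.7, -2.7, 4.6]
width: 0.0025
t 22.70 tip [0.6379 0.2233 0.0788] xax [ 0.003 -0.    -1.   ] jawyaw -0.953 w 0.0025 F [-0.7 -2.7  4.6] q [ 0.16  0.62 -0.79  1.52  0.46  1.19 -1.67]
```

Contact at home height (0.0788). Release, back off and check.

```bash
python3 -m pendant '0 0 0 0 0 0;0 0 0 0 0 0;0 0 0 0 0 0;0 0 0 0 0 0;-10 0 0 0 0 0;-25 0 0 0 0 0;-30 0 0 0 0 0;-30 0 0 0 0 0;-10 -30 0 0 0 0;0 -40 0 0 0 0;0 -40 0 0 0 0;0 -40 0 0 0 0;0 -40 0 0 0 0;0 -40 0 0 0 0;0 -30 0 0 0 0;0 0 0 0 0 0' 0.1 && python3 - <<'E'
from h import *
np.set_printoptions(precision=4,suppress=True)
st()
from workcell import grab_frame
for n in('scene','top'):
    f=grab_frame(n); C=cloud(f)
    for z in(.087,.070,.053):
        r=fit(C,[.6209,.2587,.4218],z,tol=.004);print(n,z,r)
    print(tilt(C,[.6228,.257,.4215] if n=='scene' else [.6188,.2603,.4215],.087,tol=.01))
    cv2.imwrite(f'pics/{n}9.png',f['pixels'][:,:,::-1])
a=cv2.imread('pics/scene9.png')[170:290,310:430];b=cv2.imread('pics/top9.png')[130:250,120:240]
cv2.imwrite('pics/m9.png',np.hstack([cv2.resize(x,(400,400)) for x in(a,b)]))
E
```

```text
clock: 24.3
ee_pos: [0.423, 0.0709, 0.2532]
eef_rot: [0.743, 1.434, -0.747]
ft_force: [0.1, 0.2, -0.4]
width: 0.039
t 24.30 tip [0.4232 0.0706 0.1832] xax [ 0.003 -0.004 -1.   ] jawyaw -0.956 w 0.0390 F [ 0.1  0.2 -0.4] q [ 0.68 -0.08 -0.89  1.99 -0.06  1.21 -1.14]
scene 0.087 (array([0.6229, 0.2565, 0.4247]), 259, np.float64(0.0019119912860525103))
scene 0.07 (array([0.6261, 0.256 , 0.4351]), 226, np.float64(0.0029266530087191664))
scene 0.053 (array([0.624 , 0.2574, 0.4226]), 116, np.float64(0.0013325096884701348))
(array([0.0061, 0.0066, 0.0874]), 48)
top 0.087 (array([0.6193, 0.2601, 0.4214]), 181, np.float64(0.00102522130015804))
top 0.07 (array([0.607 , 0.2545, 0.4323]), 198, np.float64(0.0029470215525648344))
top 0.053 (array([0.612 , 0.2419, 0.4141]), 132, np.float64(0.0027262774900727225))
(array([0.0041, 0.01  , 0.0892]), 38)
```

View pics/m9.png

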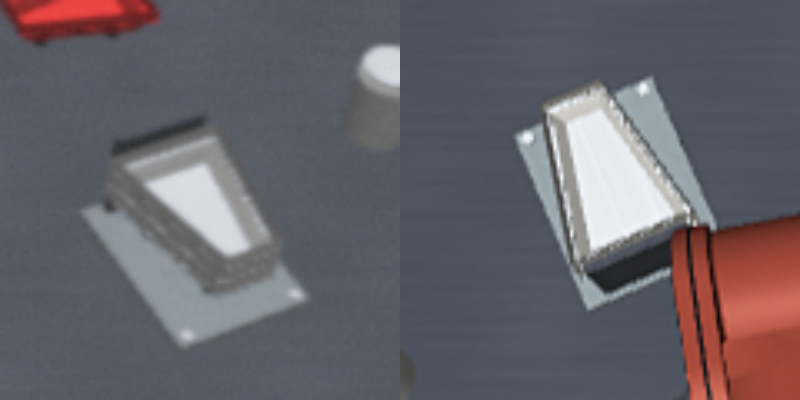

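View pics/scene9.png

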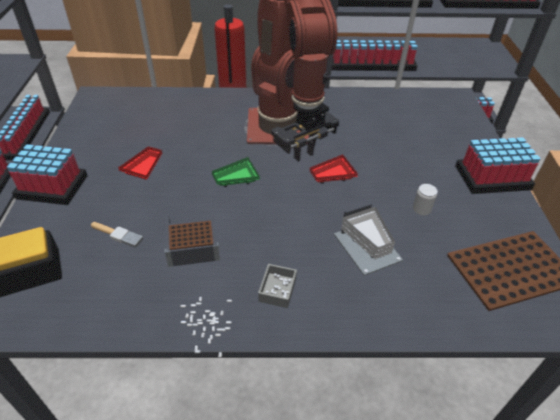

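The stack is at scene pixel (370,233): three rims, evenly spaced, and the backplate is still visible. Top rim at z is about 0.088, as expected. The gripper is clear and the bystanders have not moved.

```bash
python3 -c "
from workcell import order
print(order.job_done())"
```

```text
the job is handed in; nothing more can be done
None
```

Both loose trays are stacked in the cradle's tray, and I handed the job in at about 24 s of the 72 s allowed; no verdict is reported.

**What I did:** I drew tray_b out of the bay by its wide end, set it down and took it again by its side rim. I lowered it into the fixed tray, then took tray_a by its side and nested it on top. The gripper has let go and stands clear of the stack.

**Last checks:**
- **Heights:** After its placing, tray_b's rim was at z ≈ 0.070 m (expected 0.071). At the end, tray_a's rim was at z ≈ 0.087 to 0.089 m (expected 0.088).
- **Fit:** Both trays lie within about 1 mm sideways and 0.01 rad in yaw of where each camera placed the fixed tray. They are level within about 0.012 rad.
- **Bystanders:** The bin, the can and the brush look unmoved in the last picture.

**What disagreed:**
- The two cameras differ by about 4 to 5 mm in absolute position. I used their mean, which matched the position given by gripping tray_b.
- In the last check, the fits to the two lower rims were unreliable because the trays above hide them. I did not rely on them.

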